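# Release sample tubes from a gravity dispenser

### The arm

A 7-joint arm with a two-finger parallel gripper is mounted at the origin on the work surface. World frame = base frame: x ahead of the robot, y to its left, z up, the work surface at z = 0. Lengths are in m, angles in rad, forces in N, time in s.
With the tool pointing down it reaches from about 0.4 to 0.85 m from the base axis. Payload 4.5 kg.
Tool frame: the origin (TCP) lies at the very end of the fingers, on their centre line; the grasp point (between the pads) lies 19 mm behind it; x points along the fingers, y is the direction in which the jaws open and shut, and the axes are right-handed (so a half turn about x gives the same grasp; the last joint's range is limited). The gripper opens to 88 mm and grips with 3 to 60 N. Pads are 18 mm wide; open, the fingers measure 123 mm over their backs; the gripper's body (75 mm by 187 mm) begins 45 mm behind the grasp point.
Start: joints at [-1.201, 0.689, -0.195, 1.565, 0.157, 0.902, -0.215], TCP at [0.206, 0.59, 0.239] pointing down, gripper open.
Joint ranges: [-3.01, 3.01], [-0.46, 2.08], [-1.47, 1.51], [0.13, 2.56], [-1, 4.14], [0.04, 2.09], [-2.66, 2.66]. Speed limits (rad/s): [2.57, 2.57, 3.14, 3.14, 3.14, 3.14, 3.14].

### API

Orientations are given as a 3x3 rotation matrix whose columns are the frame's x, y, z axes.
In Python, from plant import status, snapshot, manip gives the robot as it stands.
- The arm moves only by the shell command python3 -m creep 'ROWS' [FORCE]. ROWS is a JSON object of lists of equal length, an entry for each row: "translation": the shift along the tool's x, y, z normalised to -1 to 1, where 1 is 0.15 m, a list of three; "twist": the turn about the tool's x normalised to -1 to 1, where 1 is 180 degrees; "jaw": the opening, from 0 (shut) to 1 (fully open). In form: {"translation": [[tx, ty, tz], ...], "twist": [twist, ...], "jaw": [jaw, ...]}. A call has 1 to 20 rows; each row is the pose to reach, as a shift and turn from the pose commanded when the call began, along the tool's axes at that moment, turning the shorter way round; what a row does not reach only later rows make up. A row lasts 1/8 s, in which the tool goes at most 62.5 mm and 10.7 degrees, less where a joint would pass 70% of its speed; a pose out of reach is approached as far as the arm can. A call with a number of a shift or a turn outside -1 to 1 is refused whole. A call with a gripper value outside its range is refused whole. The fingers move at their own pace and stop on an object; FORCE is the grip in N (left out, the last holds). Time passes only in rows, so rows that repeat a pose let the fingers close. It gives the time, the measured TCP pose, the force and the opening at its end, in the units of the state.
- status.state(): the state, without advancing time (a new reading comes with each control period).
- snapshot(name): name is "scene" or "top" or "wrist"; returns a dict with "image" (480x640x3 uint8, red, green, blue), "fx", "fy", "cx", "cy" (pixels), "R" (3x3) and "t" (3): a world point X has camera coordinates R X + t. Camera axes: x right, y down, z forward; pixel columns grow to the right and rows downward; lengths in m; the calibration is good to about 2 mm. A picture is of the moment at which its call begins. There is no depth.
- manip.finish_job(): hands the job in, once; it reports no verdict.
The state is a dict: "time": time; "joints": joint angles; "joint_velocities": joint speeds; "joint_efforts": joint torques, N m; "tool_pos": TCP position; "tool_rot": TCP orientation; "force": force on the tool from outside, world axes, zero at the start; "torque": the same for the moment, N m; "width": finger opening in m.
Only numpy, scipy, OpenCV 4.12 (cv2) and the standard library are available. Lean on these libraries where they do the work, as an engineer would, in place of code of your own. Each camera call takes 0.05 s, during which the arm holds its last target. There are 200 camera calls.

### The job

Release the three slim tubes from their dispenser: with closed fingertips press down the pad of its rocking lever and keep it down until all three have rolled under the lifted gate into the tray, then let go so that the gate drops shut behind them. Grip nothing and do not touch any tube, leave the dispenser with the two fat tubes shut, and do not push the other things on the bench about.

Things in the scene. Friction and masses are not known exactly. Their poses are not given: they have to be found in the camera images.
- slim_dispenser: White plastic gravity dispenser fixed to the bench, holding the three slim tubes, left or right of centre. 225 mm long, 120 mm wide, side walls 75 mm high (52 at the tray), pivot ears 104 mm. Origin on the bench under the lane's middle; x runs downhill from pad to tray, y across, z up. Lane 110 mm wide; gate at x = 30 mm, then the catch tray up to an end lip (50 mm high) at x = 120 mm.
- fat_dispenser: The same dispenser as slim_dispenser in every size and in its frame, holding the two fat tubes instead; it stands on the other side.
- slim_gate (a point): Middle of the lower edge of the slim dispenser's gate blade (104 mm wide, 21 mm high, 5 mm thick, hung on two straps). Shut, it is 39 mm above the bench, 5 mm above the lane floor, at x = 30 mm in the dispenser's frame; fully lifted, 43 mm above the lane. The lane slopes 13 degrees down to the gate and the tray 5 degrees beyond it.
- slim_pad (a point): Centre of the top of the flat aluminium pressing pad at the robot's end of the slim dispenser's rocker. Pad 34 mm long, 38 mm wide, 6 mm thick, tilted 0.2 rad at rest; this point is then 111 mm above the bench, at x = -144 mm, y = 0 in the dispenser's frame. Pressing sinks it almost straight down, 36 mm in full. Nothing is beneath the pad.
- fat_pad (a point): Centre of the top of the flat aluminium pressing pad at the robot's end of the fat dispenser's rocker. Pad 34 mm long, 38 mm wide, 6 mm thick, tilted 0.2 rad at rest; this point is then 111 mm above the bench, at x = -144 mm, y = 0 in the dispenser's frame. Pressing sinks it almost straight down, 36 mm in full. Nothing is beneath the pad.
- slim_rocker (a joint): Angle (rad) of the slim dispenser's rocker, an aluminium yoke 138 mm wide over the lane: 0 is gate down, grows as the pad is pressed, stops at 0.40. Pivot 90 mm from the pad centre and 85 mm from the gate. A spring returns it: 2.2 N at the pad to start, 6.7 N at full stroke. Slim tubes pass from about 0.15; all are in the tray about a second later.
- fat_rocker (a joint): Angle (rad) of the fat dispenser's rocker, an aluminium yoke 138 mm wide over the lane: 0 is gate down, grows as the pad is pressed, stops at 0.40. Pivot 90 mm from the pad centre and 85 mm from the gate. A spring returns it: 2.2 N at the pad to start, 6.7 N at full stroke. To be left alone.
- slim_tube0: Slim capped sample tube, 16 mm in diameter, 100 mm long, about 20 g, red cap, dark contents, lying across the lane, first in the queue behind the gate. Origin at its middle; its y axis runs along it; x and z turn as it rolls.
- slim_tube1: Slim capped sample tube, 16 mm in diameter, 100 mm long, about 20 g, red cap, dark contents, lying across the lane, second in the queue behind the gate. Origin at its middle; its y axis runs along it; x and z turn as it rolls.
- slim_tube2: Slim capped sample tube, 16 mm in diameter, 100 mm long, about 20 g, red cap, dark contents, lying across the lane, last in the queue behind the gate. Origin at its middle; its y axis runs along it; x and z turn as it rolls.
- fat_tube0: Fat capped tube, 26 mm in diameter, 102 mm long, same look otherwise, lying across the fat dispenser's lane. Origin at its middle, y along it. To be left alone.
- fat_tube1: Fat capped tube, 26 mm in diameter, 102 mm long, same look otherwise, lying across the fat dispenser's lane. Origin at its middle, y along it. To be left alone.
- rack: Orange rack 54 x 96 mm with seven capped tubes upright, 104 mm high, loose on the bench. Origin under its centre. Bystander.
- pot: Small lidded pot, 48 mm across, 55 mm high, standing loose between the two pads. Origin under its centre. Bystander.
- reagent: Amber bottle, 56 mm across, 110 mm high, standing loose. Origin under its centre. Bystander.
Things that resemble listed ones, but are neither listed nor needed, are in the scene too. Leave any orange or pink look-alike of the slim_tube2 alone.

How it is judged:
On the way, in this order (a step that is already met when the one before it is completed fails the run):
1. the slim dispenser's lever is pressed and its gate starts to lift (value of joint slim_rocker above 0.08 rad).
2. all three slim tubes are past the gate, in the tray (x of slim_tube0 in the frame of slim_dispenser between 0.045 and 0.125 m and y of slim_tube0 in the frame of slim_dispenser between -0.03 and 0.03 m and z of each of slim_tube0, slim_tube1, slim_tube2 in the frame of slim_dispenser below 0.062 m and x of slim_tube1 in the frame of slim_dispenser between 0.045 and 0.125 m and y of slim_tube1 in the frame of slim_dispenser between -0.03 and 0.03 m and x of slim_tube2 in the frame of slim_dispenser between 0.045 and 0.125 m and y of slim_tube2 in the frame of slim_dispenser between -0.03 and 0.03 m), for 0.1 s.
At the end, for the whole second after the job is handed in: All three slim tubes lie still (under 0.03 m/s) in the slim dispenser's tray (their middles at x = 45 to 125 mm in its frame, within 30 mm of its middle line, below 62 mm), both rockers are back below 0.04 rad, gates shut, and the fat tubes are still behind theirs (all of step 2 and linear speed of each of slim_tube0, slim_tube1, slim_tube2 below 0.03 m/s and value of joint each of slim_rocker, fat_rocker below 0.04 rad and x of each of fat_tube0, fat_tube1 in the frame of fat_dispenser below 0.03 m); the robot touches nothing.
It fails at once if the fat tubes' lever was pressed (value of joint fat_rocker above 0.08 rad).
It fails at once if the robot touched a tube (contact force between any of the fingers, the arm and slim_tube0 above 0.5 N or contact force between any of the fingers, the arm and slim_tube1 above 0.5 N or contact force between any of the fingers, the arm and slim_tube2 above 0.5 N or contact force between any of the fingers, the arm and fat_tube0 above 0.5 N or contact force between any of the fingers, the arm and fat_tube1 above 0.5 N).
It fails at once if a tube was lifted or thrown out of its dispenser (height (world z) of any of slim_tube0, slim_tube1, slim_tube2, fat_tube0, fat_tube1 above 0.1 m or height (world z) of any of slim_tube0, slim_tube1, slim_tube2, fat_tube0, fat_tube1 below 0.02 m).
It fails at once if a fat tube was disturbed (distance of any of fat_tube0, fat_tube1 from where it was at the start of the episode above 0.02 m).
It fails at once if another thing on the bench was pushed about or lifted (distance of any of rack, pot, reagent from where it was at the start of the episode above 0.025 m).
It also fails if it takes over 27 s, if anything falls off the work surface, if the arm or the gripper's body presses on something with over 40 N, if the wrist force passes 120 N, or if a joint passes its speed limit or range.

## Working session

There is one attempt and no reset: what is moved stays moved. The work goes in short steps, Python scripts to look and compute and a shell command to move; the robot and the scene stay as the last step left them, time stands still between calls to the robot, and variables do not carry over. Pictures are saved under pics/ and viewed, about 8 in all and at most 12, crops included, and the job is handed in when it is done.

```bash
mkdir -p pics; python3 - <<'E'
from plant import status, snapshot
import cv2,numpy as np,pickle
s=status.state(); print(s['time'],s['tool_pos'],np.round(s['tool_rot'],3).tolist(),s['width'])
for n in('top','scene'):
    d=snapshot(n); pickle.dump(d,open(n+'.pkl','wb')); cv2.imwrite(f'pics/{n}1.png',d['image'][...,::-1]); print(n,d['fx'],np.round(d['R'],3).tolist(),d['t'])
E
```

```text
0.0 [0.20581745 0.58949701 0.2379304 ] [[-0.0, 0.329, 0.944], [-0.002, 0.944, -0.329], [-1.0, -0.002, 0.0]] 0.08838692924361478
top 526.5141836494445 [[0.021, -1.0, 0.003], [-0.996, -0.021, -0.083], [0.083, -0.001, -0.997]] [0.00459939 0.5982517  1.21993414]
scene 460.31561395034623 [[-0.449, 0.894, 0.014], [0.745, 0.383, -0.546], [-0.493, -0.234, -0.838]] [ 0.28283565 -0.38307989  1.3866257 ]
```

View pics/top1.png

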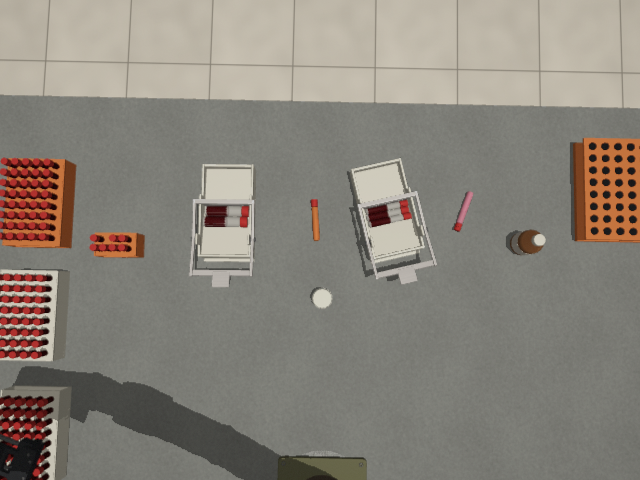

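View pics/scene1.png

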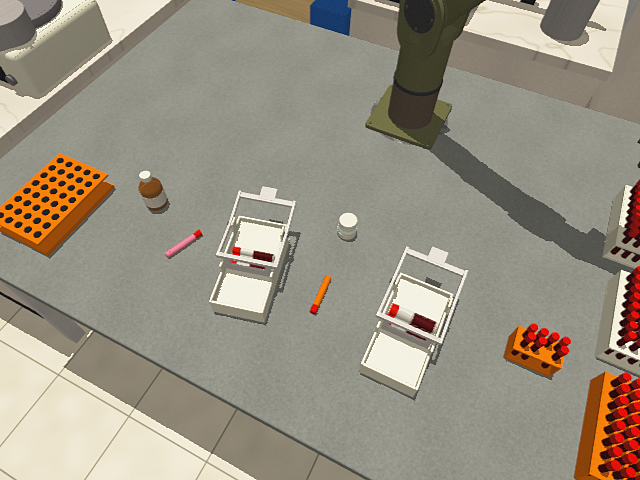

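The top view shows the dispensers at about (225,225) and (392,220), with their pads at (220,280) and (407,276). The pot is at (321,298). I'll zoom in to tell slim from fat and locate the pads.

```bash
python3 - <<'E'
import cv2,numpy as np,pickle
d=pickle.load(open('top.pkl','rb')); im=d['image'][...,::-1]
a=im[155:295,180:265];b=im[155:295,345:445]
o=np.hstack([cv2.resize(x,None,fx=4,fy=4,interpolation=cv2.INTER_CUBIC) for x in(a,b)])
cv2.imwrite('pics/crop1.png',o)
R,t=np.array(d['R']),np.array(d['t'])
def at(u,v,z):
    r=R.T@np.array([(u-d['cx'])/d['fx'],(v-d['cy'])/d['fy'],1]); c=-R.T@t
    return np.round(c+r*(z-c[2])/r[2],4)
for p in [(220.5,280.5),(407,276)]: print('pad',at(*p,.111))
print('pot',at(321,298,.055))
for p in [(203,166),(253,166),(350,171),(401,159)]: print('tray corner',at(*p,.051))
E
```

```text
pad [0.5077 0.2297 0.111 ]
pad [ 0.5262 -0.1782  0.111 ]
pot [0.4733 0.0087 0.055 ]
tray corner [0.7751 0.2914 0.051 ]
tray corner [0.7776 0.1743 0.051 ]
tray corner [ 0.7706 -0.0531  0.051 ]
tray corner [ 0.8018 -0.1724  0.051 ]
```

View pics/crop1.png

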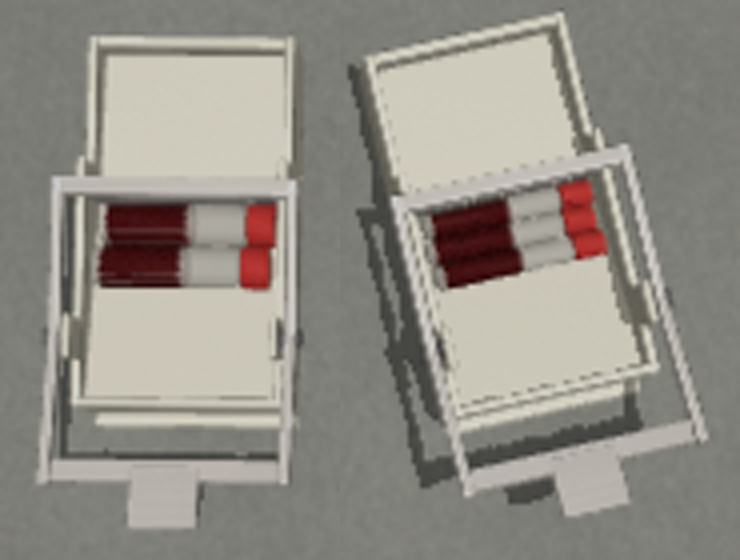

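The right-hand dispenser (negative y) holds three slim tubes. Its slim pad is at about (0.529, -0.180) with a yaw of about 14.7°, and the tray corners agree with that. Moving now, high and with the jaws shut.

```bash
python3 -m creep '{"translation": [[0,-0.3,0.4],[0,-0.55,0.7],[0,-0.8,1],[0,-0.8,1],[0,-0.8,1]], "twist": [0,0,0,0,0], "jaw": [0,0,0,0,0]}'
python3 -m creep '{"translation": [[0,-0.25,0.25],[0,-0.5,0.5],[0,-0.75,0.75],[0,-1,1],[0,-1,1]], "twist": [0,0,0,0,0], "jaw": [0,0,0,0,0]}'
python3 -m creep '{"translation": [[0,-0.25,0.25],[0,-0.5,0.5],[0,-0.75,0.75],[0,-1,1],[0,-1,1]], "twist": [0,0,0,0,0], "jaw": [0,0,0,0,0]}'
python3 -m creep '{"translation": [[0,-0.25,0.1],[0,-0.5,0.2],[0,-0.75,0.35],[0,-1,0.5],[0,-1,0.5],[0,-1,0.5]], "twist": [-0.05,-0.1,-0.15,-0.19,-0.19,-0.19], "jaw": [0,0,0,0,0,0]}'
```

```text
time: 0.72
tool_pos: [0.308, 0.4275, 0.2388]
tool_rot: [[-0.0, 0.33, 0.944], [0.001, 0.944, -0.33], [-1.0, 0.0, -0.001]]
force: [-0.1, 0.2, 1.5]
width: 0.0402
time: 1.35
tool_pos: [0.4016, 0.2339, 0.2385]
tool_rot: [[0.0, 0.335, 0.942], [-0.002, 0.942, -0.335], [-1.0, -0.001, 0.001]]
force: [-0.6, 0.4, 0.1]
width: 0.0009
time: 1.98
tool_pos: [0.4945, 0.0436, 0.2384]
tool_rot: [[0.001, 0.334, 0.943], [-0.0, 0.943, -0.334], [-1.0, 0.0, 0.001]]
force: [-0.4, 0.7, -0.2]
width: 0.0005
time: 2.72
tool_pos: [0.5145, -0.1176, 0.2387]
tool_rot: [[0.001, -0.261, 0.965], [0.002, 0.965, 0.261], [-1.0, 0.002, 0.001]]
force: [0.9, 0.8, -0.4]
width: 0.0005
```

```bash
python3 -m creep '{"translation": [[0,-0.25,-0.03],[0,-0.42,-0.03],[0.3,-0.42,-0.03],[0.6,-0.42,-0.03],[0.6,-0.42,-0.03],[0.6,-0.42,-0.03]], "twist": [0,0,0,0,0,0], "jaw": [0,0,0,0,0,0]}'
python3 - <<'E'
from plant import status, snapshot
import cv2,numpy as np
o=[]
p=np.array(status.state()['tool_pos'])
for n in('wrist','scene'):
    d=snapshot(n); im=d['image'][...,::-1].copy()
    c=d['R']@p+d['t']; print(n,d['fx']*c[0]/c[2]+d['cx'],d['fy']*c[1]/c[2]+d['cy'])
    o.append(cv2.resize(im,(400,300)) if n=='wrist' else cv2.resize(im[150:300,180:380],(400,300),interpolation=cv2.INTER_CUBIC))
cv2.imwrite('pics/near.png',np.hstack(o))
E
```

```text
time: 3.48
tool_pos: [0.5272, -0.1812, 0.1501]
tool_rot: [[0.002, -0.261, 0.965], [0.001, 0.965, 0.261], [-1.0, -0.0, 0.002]]
force: [0.2, 0.1, -0.1]
width: 0.0005
wrist 319.2516293183333 307.7185979722035
scene 264.659475281414 181.17030536554165
```

View pics/near.png

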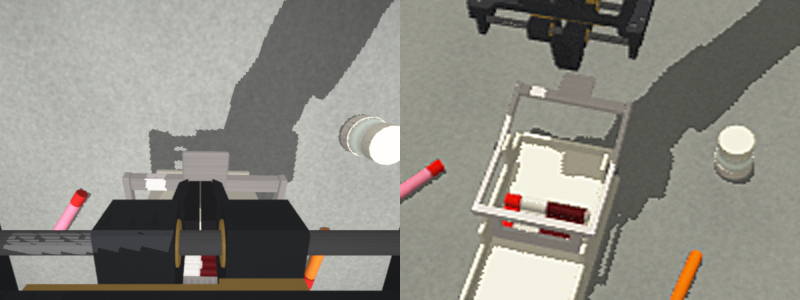

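In the wrist half, the pad is at crop (183–229, 152–180) and the fingertip column is at 200, so the pad lies about 5 mm to tool +y. I'll work out the offset in both directions.

```bash
python3 - <<'E'
from plant import status, snapshot
import cv2,numpy as np
s=status.state();d=snapshot('wrist');R,t=np.array(d['R']),np.array(d['t'])
p=np.array(s['tool_pos']);T=np.array(s['tool_rot'])
def at(u,v,z):
    r=R.T@np.array([(u-d['cx'])/d['fx'],(v-d['cy'])/d['fy'],1]); c=-R.T@t
    return c+r*(z-c[2])/r[2]
for n,q,z in [('edge L',(183*1.6,152*1.6),.1076),('edge R',(229*1.6,152*1.6),.1076),('mid outer',(206*1.6,152*1.6),.1076)]:
    X=at(*q,z);print(n,X.round(4),'tool off mm',(T.T@(X-p)*1000).round(1))
cv2.imwrite('pics/padcrop.png',cv2.resize(d['image'][220:340,180:480,::-1],None,fx=2.5,fy=2.5,interpolation=cv2.INTER_CUBIC))
E
```

```text
edge L [ 0.5171 -0.1992  0.1076] tool off mm [ 43.  -13.7 -14.4]
edge R [ 0.5072 -0.1628  0.1076] tool off mm [ 43.   24.1 -14.5]
mid outer [ 0.5122 -0.181   0.1076] tool off mm [ 43.    5.2 -14.4]
```

View pics/padcrop.png

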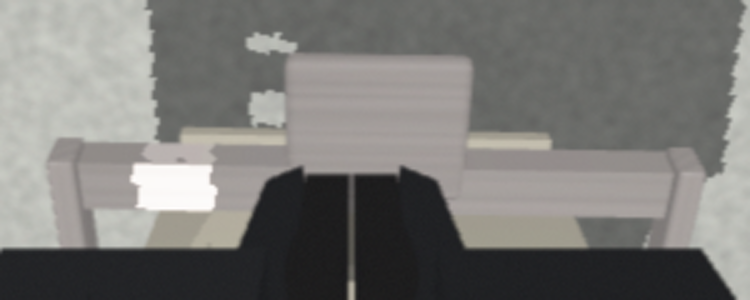

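The pad centre is about 5 mm to tool +y and about 2 mm along z. I'll correct y, press about 30 mm and hold.

```bash
python3 -m creep '{"translation": [[0,0.035,0.01],[0.1,0.035,0.01],[0.2,0.035,0.01],[0.26,0.035,0.01],[0.32,0.035,0.01],[0.38,0.035,0.01],[0.42,0.035,0.01],[0.45,0.035,0.01],[0.46,0.035,0.01],[0.46,0.035,0.01],[0.46,0.035,0.01],[0.46,0.035,0.01],[0.46,0.035,0.01],[0.46,0.035,0.01],[0.46,0.035,0.01],[0.46,0.035,0.01],[0.46,0.035,0.01],[0.46,0.035,0.01],[0.46,0.035,0.01],[0.46,0.035,0.01]], "twist": [0,0,0,0,0,0,0,0,0,0,0,0,0,0,0,0,0,0,0,0], "jaw": [0,0,0,0,0,0,0,0,0,0,0,0,0,0,0,0,0,0,0,0]}'
python3 - <<'E'
from plant import snapshot
import cv2,numpy as np
a=snapshot('top')['image'][150:300,330:480,::-1];b=snapshot('scene')['image'][170:330,180:340,::-1]
cv2.imwrite('pics/press.png',np.hstack([cv2.resize(x,(400,400),interpolation=cv2.INTER_CUBIC) for x in(a,b)]))
E
```

```text
time: 6.12
tool_pos: [0.5253, -0.1777, 0.0798]
tool_rot: [[-0.001, -0.258, 0.966], [-0.0, 0.966, 0.258], [-1.0, -0.0, -0.001]]
force: [-4.1, -0.3, 6.3]
width: 0.0003
```

View pics/press.png

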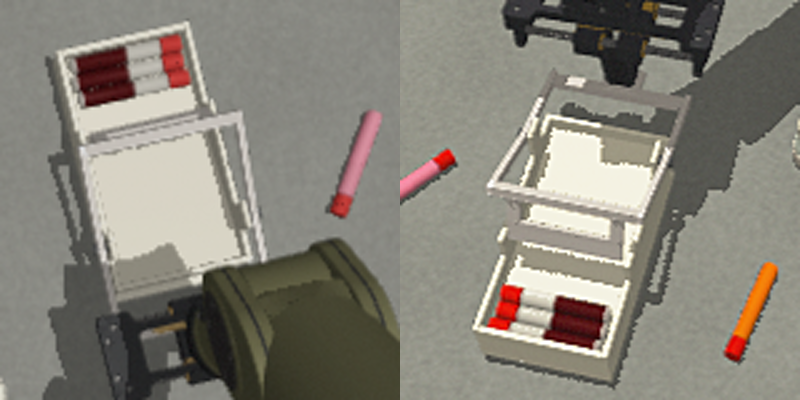

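All three tubes lie against the tray's end lip, at crop (80–185, 40–100) in the top half, and the gate is lifted. I'll release slowly straight up and retreat.

```bash
python3 -m creep '{"translation": [[-0.05,0,0],[-0.1,0,0],[-0.15,0,0],[-0.2,0,0],[-0.25,0,0],[-0.35,0,0],[-0.5,0,0],[-0.7,0,0],[-0.9,0,0],[-0.9,0,0],[-0.9,0,0],[-0.9,0,0]], "twist": [0,0,0,0,0,0,0,0,0,0,0,0], "jaw": [0,0,0,0,0,0,0,0,0,0,0,0]}'
python3 - <<'E'
from plant import snapshot
import cv2,numpy as np
a=snapshot('top')['image'][140:310,180:450,::-1];b=snapshot('scene')['image'][170:400,180:480,::-1]
cv2.imwrite('pics/end.png',np.hstack([cv2.resize(x,(400,300),interpolation=cv2.INTER_CUBIC) for x in(a,b)]))
E
```

```text
time: 7.72
tool_pos: [0.5251, -0.1775, 0.2138]
tool_rot: [[-0.002, -0.258, 0.966], [0.001, 0.966, 0.258], [-1.0, 0.001, -0.002]]
force: [-0.2, 0.5, -1.6]
width: 0.0005
```

View pics/end.png

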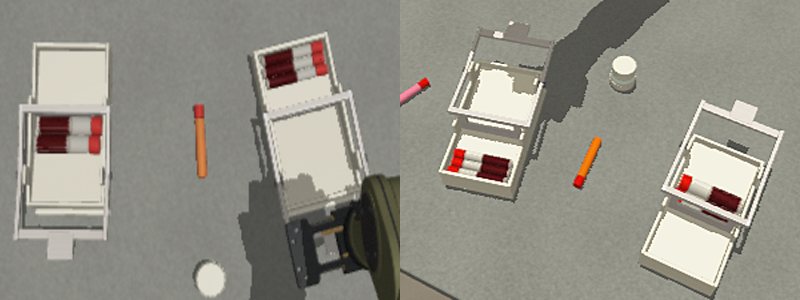

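The three tubes are in the tray at top-half crop (290,65), the gate is down, the fat dispenser is unchanged and the arm is clear. Handing in.

```bash
python3 -c "
from plant import manip; print(manip.finish_job())"
```

```text
the job is handed in; nothing more can be done
None
```

The three slim tubes are in the tray of their dispenser, and the job was handed in at about 7.8 s of the 27 s allowed. I pressed the slim dispenser's pad (the one on the robot's right) about 31 mm with closed fingertips, held it down for about 1.5 s, then let it up slowly and moved clear.

- **While pressed:** the picture showed all three tubes against the tray's end lip and the gate lifted. The upward force on the tool was about 6.3 N, close to the expected spring force.
- **After release:** the last pictures showed the tubes still in the tray and the gate down. The fat dispenser was shut with its two tubes in place, the pot had not visibly moved, and the fingertips were about 0.1 m above the pad.
- **Not measured:** I judged the rocker angles and the tubes' stillness only by eye. The rack and the reagent bottle were outside the last pictures, but the arm did not go near them.
- **Disagreement:** the top and wrist cameras differed by about 5 mm on where the pad was sideways. I went with the wrist view before pressing.

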